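# Load a sample vial and index the reader's slide

### The arm

A 6-joint arm with a two-finger parallel gripper is mounted at the origin on the work surface. World frame = base frame: x ahead of the robot, y to its left, z up, the work surface at z = 0. Lengths are in mm, angles in rad, forces in N, time in s.
With the tool pointing down it reaches from about 250 to 725 mm from the base axis. Payload 4 kg.
Tool frame: the origin (TCP) lies at the very end of the fingers, on their centre line; the grasp point (between the pads) lies 19 mm behind it; x points along the fingers, z is the direction in which the jaws open and shut, and the axes are right-handed (so a half turn about x gives the same grasp; the last joint's range is limited). The gripper opens to 85 mm and grips with 20 to 120 N. Pads are 22 mm wide; open, the fingers measure 114 mm over their backs; the gripper's body (76 mm by 85 mm) begins 54 mm behind the grasp point. The pads swing forward as they close: fully open they stand 13 mm farther back than shut.
Start: joints at [1.16, 0.241, 0.005, 1.335, 0, 1.571], TCP at [199.67, 458.401, 231.306] pointing down, gripper open.
Joint ranges: [-2.72, 2.72], [-1.05, 1.87], [-1.09, 1.28], [-1.99, 2.15], [-1.42, 1.44], [-3.14, 3.14]. Speed limits (rad/s): [2.79, 2.79, 3.14, 3.14, 3.14, 3.14].

### API

Orientations are given as a unit quaternion [x, y, z, w].
In Python, from bench import ctrl gives the robot as it stands.
- The arm moves only by the shell command python3 -m handwheel 'ROWS' [FORCE]. ROWS is JSON, a list of rows, each an object of numbers: "fingers": the closure, from -1 (fully open) to 1 (shut), so that 0 is half open; "dx", "dy", "dz": the shift along the tool's x, y, z in cm; "wx", "wy", "wz": the turn, a rotation vector about the tool's x, y, z in degrees. In form: [{"fingers": .., "dx": .., "dy": .., "dz": .., "wx": .., "wy": .., "wz": ..}, ...]. A call has 1 to 20 rows; each row shifts and turns the commanded pose from where the row before left it, along the tool's axes as they then stand; what a row does not reach is not made up. A row lasts 1/12 s, in which the tool goes at most 41.7 mm and 7.16 degrees, less where a joint would pass 70% of its speed; a pose out of reach is approached as far as the arm can. A call is refused whole if a number of a shift passes 4.17 or a number of a turn 7.16, either way. A call with a gripper value outside its range is refused whole. The fingers move at their own pace and stop on an object; FORCE is the grip in N (left out, the last holds). Time passes only in rows, so rows that do not move let the fingers close. It gives the time, the measured TCP pose, the force and the opening at its end, in the units of the state.
- ctrl.sense(): the state, without advancing time (a new reading comes with each control period).
- ctrl.read_camera(name): name is "scene" or "top"; returns (picture, depth): 400x640x3 uint8, blue, green, red; 400x640 float32, mm along the optical axis (not along the pixel's ray), 0 where there is no reading.
- ctrl.get_calibration(name): a dict with "mtx" (3x3 intrinsics, pixels), "xyz" and "rotation" of the camera in the world. Camera axes: x right, y down, z forward; pixel columns grow to the right and rows downward; lengths in mm; the calibration is good to about 2 mm. A picture is of the moment at which its call begins. get_calibration takes no time and is no camera call.
- ctrl.finish_job(): hands the job in, once; it reports no verdict.
Trained networks look in the newest picture that a camera, given by its name, has taken for a name from the list of things; names that differ only in an ending like _2 or _b are one class to them, and where a whole thing is asked for, a point or a joint stands for the part that bears it (a point fixed in the world has none). Each returns a list of dicts, best first, with "conf" (0 to 1); they miss things now and then, are a little off and sometimes report something else, mostly with a low value. They report only what shows in the picture. A call takes as long as a camera call. They do not tell look-alikes from the thing itself.
- ctrl.find_in(thing, camera): "bbox" ([left, top, right, bottom] in pixels, round what is visible of it).
The state is a dict: "clock": time; "joint_positions": joint angles; "joint_vel": joint speeds; "joint_efforts": joint torques, N m; "tool_pos": TCP position; "orientation": TCP orientation; "wrist_force": force on the tool from outside, world axes, zero at the start; "torque": the same for the moment, N m; "opening": finger opening in mm.
Only numpy, scipy, OpenCV 4.12 (cv2) and the standard library are available. Lean on these libraries where they do the work, as an engineer would, in place of code of your own. Each camera call takes 0.05 s, during which the arm holds its last target. There are 200 camera calls.

### The job

Take the orange-capped vial out of the rack and stand it all the way down in the empty bore of the reader's slide carriage, and let go of it. Then pull up the red spring-loaded lock knob, slide the carriage along to the very next hole so that the vial comes between the two white read heads, let the pin drop into that hole, and push the knob down to its stop. Finish while still holding the knob pressed fully down, with the other vials and the reagent bottle left where they are.

Things in the scene. Friction and masses are not known exactly. Their poses are not given: they have to be found in the camera images.
- sample_vial: The vial to load: 80 mm tall, 24 mm across with straight sides, about 40 g, glass with orange cap (top 24 mm) and paper band. Origin: centre of its underside; z up along the vial. Stands loose in a rack hole, its lower 28 mm inside the rack; which of the three holes varies.
- blank_a: Bystander vial: 80 mm tall, 24 mm across with straight sides, about 40 g, glass with white cap (top 24 mm) and paper band. Origin: centre of its underside; z up along the vial. Stands loose in a rack hole; leave it.
- blank_b: Bystander vial: 80 mm tall, 24 mm across with straight sides, about 40 g, glass with blue cap (top 24 mm) and paper band. Origin: centre of its underside; z up along the vial. Stands loose in a rack hole; leave it.
- rack: White vial rack, fixed: 60 (x) x 200 (y) x 35 mm high. Origin: centre of its underside. Three holes of 27 mm in a row along its y axis at -65, 0 and +65 mm, 28 mm deep.
- reagent: White reagent bottle with blue cap, 60 mm across, 120 mm tall, loose on the bench; leave it. Origin: centre of its underside.
- slide_base: Fixed grey base plate of the slide, 150 (x) x 300 mm (y -135 to +165 mm). Origin on the bench, z up; the carriage runs along its +y. A hole bar (top at z 20 mm) has three pin slots, 11 mm long in y, at x = 0, y = -62.5, -17.5 and +27.5 mm; the pin starts in the first, the middle one (green mark) is wanted.
- read_point (a point): Fixed point 55 mm above the bench midway between the two white read heads (each 32 x 40 mm, 62 mm high, inner faces 37 mm either side in slide_base x); at y = +62.5 mm of slide_base. The loaded vial's axis passes here when the carriage is at the next hole.
- carriage (a joint): How far the carriage has slid along slide_base's +y, m: about 0 at the start (pin in the first hole, 1.5 mm play), 0.045 with the pin in the next hole, 0.090 in the last. Stops at -0.003 and 0.094; friction about 1.5 N. The carriage, 60 mm wide, has the bore at its front (+y) and the lock knob 80 mm behind (-y).
- bore (a point): Centre of the floor of the carriage's round bore, 26.5 mm above the bench; rides with the carriage, its axes parallel to those of slide_base. The bore is 27 mm wide with a 3 mm chamfer, 24 mm deep, mouth at 50.5 mm above the bench, in a grey block 60 x 60 mm. A vial fully home has its underside on this point.
- knob: Red cylindrical lock knob, 24 mm across, 26 mm high, upright on an 8 mm stem. Origin: its centre, 77 mm above the bench at rest; axes parallel to those of slide_base. Its underside is 64 mm above the bench at rest; below it the carriage's top is at 47 mm (a 20 mm wide collar around the stem at 51 mm). Rides with the carriage and with the lock plunger.
- lock_plunger (a joint): Height of knob and pin, m, up positive: 0 at rest with the round-ended 8 mm pin 7 mm deep in a hole; +0.007 or more: pin clear, carriage free to slide; +0.014 upper stop; -0.004 lower stop (fully down). A 700 N/m spring returns it to 0 from both sides (6 N for 9 mm up, 3 N to the lower stop). Off a hole the pin rides on the bar at about +0.007.
Things that resemble listed ones, but are neither listed nor needed, are in the scene too. What is shaped like the sample_vial but pink, purple or turquoise is not meant.

How it is judged (in metres and radians):
On the way, in this order (a step that is already met when the one before it is completed fails the run):
1. the orange-capped vial stands fully home in the carriage's bore, let go, with the carriage still locked at the first hole (horizontal distance between sample_vial and bore below 0.005 m and z of sample_vial in the frame of bore between -0.004 and 0.004 m and angle between sample_vial's own z axis and vertical below 0.12 rad and contact force between the fingers and sample_vial below 0.1 N and value of joint carriage below 0.006 m), for 0.2 s.
2. the lock knob is pulled up until the pin is clear of the first hole (value of joint lock_plunger above 0.006 m and value of joint carriage below 0.01 m).
3. the carriage slides along with the pin up (value of joint lock_plunger above 0.005 m and value of joint carriage above 0.015 m).
At the end, for the whole second after the job is handed in: Carriage at the next hole (45 mm, within 3 mm); fingers on the knob (over 1 N) keeping it at least 2.5 mm below rest; orange vial in the bore, not touched (5 mm sideways, 4 mm in height, 0.12 rad); other vials and bottle within 20 mm of their starts (value of joint carriage between 0.042 and 0.048 m and value of joint lock_plunger below -0.0025 m and contact force between the fingers and knob above 1 N and horizontal distance between sample_vial and bore below 0.005 m and z of sample_vial in the frame of bore between -0.004 and 0.004 m and angle between sample_vial's own z axis and vertical below 0.12 rad and contact force between the fingers and sample_vial below 0.1 N and distance of each of blank_a, blank_b, reagent from where it was at the start of the episode below 0.02 m); the arm keeps its last pose, push and grip.
It fails at once if another vial or the reagent bottle is moved by more than 30 mm (distance of any of blank_a, blank_b, reagent from where it was at the start of the episode above 0.03 m).
It also fails if it takes over 54 s, if anything falls off the work surface, if the arm or the gripper's body presses on something with over 40 N, if the wrist force passes 120 N, or if a joint passes its speed limit or range.

## Working session

There is one attempt and no reset: what is moved stays moved. The work goes in short steps, Python scripts to look and compute and a shell command to move; the robot and the scene stay as the last step left them, time stands still between calls to the robot, and variables do not carry over. Pictures are saved under pics/ and viewed, about 8 in all and at most 12, crops included, and the job is handed in when it is done.

```bash
mkdir -p pics; python3 - <<'E'
from bench import ctrl
import cv2,numpy as np
s=ctrl.sense();print({k:np.round(v,3).tolist() for k,v in s.items()})
for c in("scene","top"):
    im,d=ctrl.read_camera(c);cv2.imwrite(f"pics/{c}1.png",im);np.save(f"{c}d.npy",d)
    k=ctrl.get_calibration(c);print(c,np.round(k["mtx"],1).tolist(),k["xyz"],k["rotation"])
    for t in("sample_vial","rack","slide_base","carriage","knob","reagent"):
        print(t,[(np.round(r["bbox"]).tolist(),round(r["conf"],2)) for r in ctrl.find_in(t,c)])
E
```

```text
{'clock': 0.0, 'joint_positions': [1.16, 0.241, 0.004, 1.335, 0.0, 1.571], 'joint_vel': [-0.001, -0.0, -0.002, 0.002, -0.0, -0.0], 'joint_efforts': [0.002, -37.231, 25.241, 0.017, 0.0, 0.0], 'tool_pos': [199.406, 457.83, 230.412], 'orientation': [-0.388, 0.592, 0.387, 0.591], 'wrist_force': [-0.224, -0.7, -0.755], 'torque': [0.057, -0.008, 0.013], 'opening': 85.489}
scene [[424.0, 0.0, 322.1], [0.0, 424.0, 200.4], [0.0, 0.0, 1.0]] [1201.55772574 -467.91621409  624.90091861] [ 0.79475183  0.40723444 -0.19228554 -0.40688563]
sample_vial [([227.0, 237.0, 246.0, 275.0], 0.89), ([221.0, 207.0, 236.0, 232.0], 0.76), ([210.0, 188.0, 221.0, 219.0], 0.69), ([186.0, 196.0, 198.0, 225.0], 0.64)]
rack [([182.0, 206.0, 276.0, 268.0], 0.84)]
slide_base [([301.0, 146.0, 421.0, 220.0], 0.88)]
carriage [([329.0, 158.0, 384.0, 196.0], 0.58)]
knob [([338.0, 162.0, 349.0, 174.0], 0.63)]
reagent [([344.0, 213.0, 377.0, 274.0], 0.63)]
top [[457.4, 0.0, 320.6], [0.0, 457.4, 198.3], [0.0, 0.0, 1.0]] [ 473.10055468  -11.42624295 1089.75443319] [ 0.71657348 -0.69427378  0.05469444 -0.03892165]
sample_vial [([420.0, 230.0, 436.0, 240.0], 0.59), ([399.0, 186.0, 422.0, 203.0], 0.55), ([389.0, 228.0, 404.0, 239.0], 0.49), ([408.0, 266.0, 426.0, 272.0], 0.47)]
rack [([354.0, 216.0, 441.0, 247.0], 0.59)]
slide_base [([167.0, 194.0, 300.0, 272.0], 0.74)]
carriage [([215.0, 211.0, 278.0, 248.0], 0.69)]
knob [([256.0, 220.0, 266.0, 233.0], 0.68)]
reagent [([309.0, 124.0, 331.0, 162.0], 0.65)]
```

View pics/top1.png

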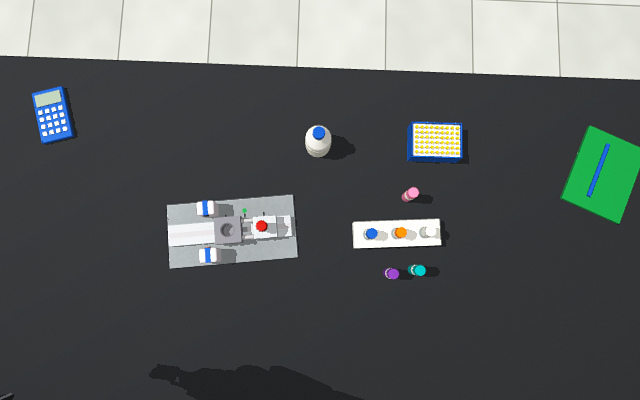

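View pics/scene1.png

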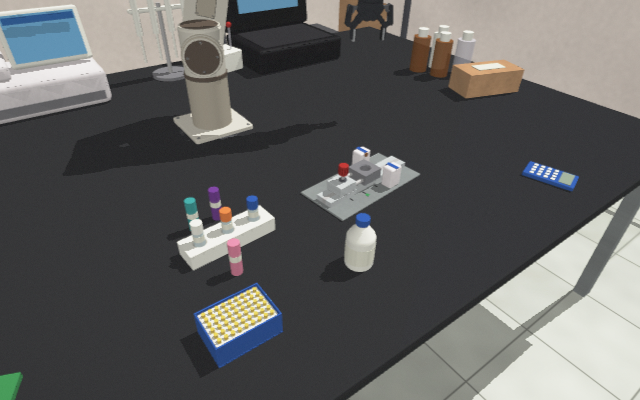

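Top view: orange vial is in the middle rack hole at (400,232), with blue on its left and white on its right. The knob is at (262,226), the bore at about (227,230), and the heads are at (205,208) and (208,255). The bottle is at (318,140). Pink, purple and turquoise are decoys.

```bash
cat >h.py <<'E'
from bench import ctrl
import cv2,numpy as np
from scipy.spatial.transform import Rotation as R
def cloud(c):
    im,d=ctrl.read_camera(c);k=ctrl.get_calibration(c)
    K=np.array(k["mtx"]);v,u=np.mgrid[:400,:640]
    P=np.stack([(u-K[0,2])/K[0,0]*d,(v-K[1,2])/K[1,1]*d,d],-1)
    q=np.array(k["rotation"]);M=R.from_quat(q).as_matrix() if q.size==4 else q
    return im,d,P@M.T+np.array(k["xyz"])
def hsv(im,lo,hi): return cv2.inRange(cv2.cvtColor(im,cv2.COLOR_BGR2HSV),np.array(lo),np.array(hi))>0
E
python3 - <<'E'
from h import *
for c in("top","scene"):
    im,d,W=cloud(c);ok=d>0
    z=W[...,2]
    bx=(W[...,0]>200)&(W[...,0]<800)&(abs(W[...,1])<500)&ok
    print(c,"bench z",np.median(z[bx]))
    for n,lo,hi in(("orange",(8,150,120),(18,255,255)),("red",(0,170,80),(6,255,255))):
        m=hsv(im,lo,hi)&bx
        m&=z>50
        if n=="red": m|=hsv(im,(175,170,80),(180,255,255))&bx
        zt=np.percentile(z[m],90);t=m&(z>zt-6)
        p=W[t];print(n,m.sum(),t.sum(),"ztop",zt.round(1),"mean",p.mean(0).round(1),"mid",((p.min(0)+p.max(0))/2).round(1),"ext",np.ptp(p,axis=0).round(1))
    if c=="top":
        # heads, rack rect, base
        r=np.zeros_like(ok);r[180:285,150:310]=1
        m=r&(z>56)&(z<66)&ok&(hsv(im,(0,0,150),(180,60,255))|hsv(im,(100,60,60),(125,255,255)))
        n,l,st,ce=cv2.connectedComponentsWithStats(m.astype('uint8'))
        for i in range(1,n):
            if st[i,4]>30:print("head",st[i],W[l==i].mean(0).round(1))
        m=r&(z>2)&(z<16)&ok; print("base z",np.median(z[m]))
        m=r&(z>2)&ok&hsv(im,(0,0,75),(180,80,255))
        rc=cv2.minAreaRect(W[m][:,:2].astype('float32'));print("base rect",rc)
        r[:]=0;r[210:255,340:450]=1
        m=r&(z>28)&(z<40)&ok;rc=cv2.minAreaRect(W[m][:,:2].astype('float32'));print("rack",rc)
        r[:]=0;r[205:250,205:247]=1
        m=r&(z>46)&(z<54)&ok;rc=cv2.minAreaRect(W[m][:,:2].astype('float32'));print("block",rc,m.sum())
        r[:]=0;r[215:245,212:245]=1
        m=r&(z<44)&ok;print("borefloor",W[m].mean(0),m.sum(),np.median(z[m]))
E
```

```text
top bench z 1.1283803589049057
orange 95 84 ztop 89.8 mean [ 538.6 -210.9   87.7] mid [ 538.2 -210.9   87.7] ext [22.4 23.4  7.7]
red 84 77 ztop 93.1 mean [542.5  96.8  91. ] mid [542.6  97.1  92.5] ext [19.9 19.6  9.8]
head [196 201  19  15 233] [580.2 226.7  62.4]
head [199 247  18  16 243] [475.7 214.7  62.1]
base z 5.491953479600738
base rect ((535.4302368164062, 174.7774200439453), (152.81472778320312, 300.72308349609375), 6.813375949859619)
rack ((538.5703735351562, -211.38388061523438), (60.37220001220703, 201.0964813232422), 3.9887704849243164)
block ((546.7164306640625, 181.97161865234375), (98.02342987060547, 70.59981536865234), 21.129039764404297) 583
borefloor [536.64034139 176.96663702  21.17449874] 366 22.41078778118913
scene bench z 0.745470657426722
orange 149 85 ztop 87.9 mean [ 541.6 -209.9   86.4] mid [ 539.1 -209.5   85.7] ext [26.1 20.9  7.2]
red 98 51 ztop 91.6 mean [546.1  96.6  90.1] mid [545.3  98.5  89.2] ext [21.6 21.2  6.8]
```

```bash
cat >>h.py <<'E'
def plan(x,y,z,jaw_deg):
    """shift in current tool axes (cm) and turn about tool x (deg) so that tool z heads along jaw_deg (mod 180)"""
    s=ctrl.sense();T=R.from_quat(s["orientation"]).as_matrix();p=np.array(s["tool_pos"])
    a=np.degrees(np.arctan2(T[1,2],T[0,2]));t=(jaw_deg-a+90)%180-90
    print("pos",p.round(1),"down",T[:,0].round(3),"jaw",round(a,1),"j",np.round(s["joint_positions"],2))
    print("shift tool cm",(T.T@(np.array([x,y,z])-p)/10).round(2),"wx",round(t*np.sign(T[2,0]),1),"F",np.round(s["wrist_force"],1),"open",round(s["opening"],1),"t",round(s["clock"],2))
E
python3 -c "
from h import *
plan(538.7,-210.6,180,4)"
```

```text
pos [199.7 458.4 231.4] down [ 0.  0. -1.] jaw 66.5 j [1.16 0.24 0.01 1.34 0.   1.57]
shift tool cm [  5.13 -57.8  -47.8 ] wx 62.5 F [-0.5 -0.3 -0.3] open 85.4 t 0.8
```

```bash
R='{"dx":0.25,"dy":-2.89,"dz":-2.39}'
python3 -m handwheel '[{"dx":0.25,"dy":-2.89,"dz":-2.39,"fingers":-0.2},{"dx":0.25,"dy":-2.89,"dz":-2.39},{"dx":0.25,"dy":-2.89,"dz":-2.39},{"dx":0.25,"dy":-2.89,"dz":-2.39},{"dx":0.25,"dy":-2.89,"dz":-2.39},{"dx":0.25,"dy":-2.89,"dz":-2.39},{"dx":0.25,"dy":-2.89,"dz":-2.39},{"dx":0.25,"dy":-2.89,"dz":-2.39},{"dx":0.25,"dy":-2.89,"dz":-2.39},{"dx":0.25,"dy":-2.89,"dz":-2.39},{"dx":0.25,"dy":-2.89,"dz":-2.39},{"dx":0.25,"dy":-2.89,"dz":-2.39},{"dx":0.25,"dy":-2.89,"dz":-2.39},{"dx":0.25,"dy":-2.89,"dz":-2.39},{"dx":0.25,"dy":-2.89,"dz":-2.39},{"dx":0.25,"dy":-2.89,"dz":-2.39},{"dx":0.25,"dy":-2.89,"dz":-2.39},{"dx":0.25,"dy":-2.89,"dz":-2.39},{"dx":0.25,"dy":-2.89,"dz":-2.39},{"dx":0.25,"dy":-2.89,"dz":-2.39}]' 40
python3 -m handwheel '[{"wx":6.94,"fingers":-0.2},{"wx":6.94},{"wx":6.94},{"wx":6.94},{"wx":6.94},{"wx":6.94},{"wx":6.94},{"wx":6.94},{"wx":6.94},{}]'
python3 -c "
from h import *
plan(538.7,-210.6,52,4)"
```

```text
pos [199.7 458.4 231.4] down [ 0.  0. -1.] jaw 66.5 j [1.16 0.24 0.01 1.34 0.   1.57]
shift tool cm [ 17.93 -57.8  -47.8 ] wx 62.5 F [-0.5 -0.3 -0.3] open 85.4 t 0.8schema error: expected keys fingers, dx, dy, dz, wx, wy, wz
schema error: expected keys fingers, dx, dy, dz, wx, wy, wz
```

```bash

python3 -m handwheel '[{"fingers":-0.2,"dx":0.25,"dy":-2.89,"dz":-2.39,"wx":0,"wy":0,"wz":0},{"fingers":-0.2,"dx":0.25,"dy":-2.89,"dz":-2.39,"wx":0,"wy":0,"wz":0},{"fingers":-0.2,"dx":0.25,"dy":-2.89,"dz":-2.39,"wx":0,"wy":0,"wz":0},{"fingers":-0.2,"dx":0.25,"dy":-2.89,"dz":-2.39,"wx":0,"wy":0,"wz":0},{"fingers":-0.2,"dx":0.25,"dy":-2.89,"dz":-2.39,"wx":0,"wy":0,"wz":0},{"fingers":-0.2,"dx":0.25,"dy":-2.89,"dz":-2.39,"wx":0,"wy":0,"wz":0},{"fingers":-0.2,"dx":0.25,"dy":-2.89,"dz":-2.39,"wx":0,"wy":0,"wz":0},{"fingers":-0.2,"dx":0.25,"dy":-2.89,"dz":-2.39,"wx":0,"wy":0,"wz":0},{"fingers":-0.2,"dx":0.25,"dy":-2.89,"dz":-2.39,"wx":0,"wy":0,"wz":0},{"fingers":-0.2,"dx":0.25,"dy":-2.89,"dz":-2.39,"wx":0,"wy":0,"wz":0},{"fingers":-0.2,"dx":0.25,"dy":-2.89,"dz":-2.39,"wx":0,"wy":0,"wz":0},{"fingers":-0.2,"dx":0.25,"dy":-2.89,"dz":-2.39,"wx":0,"wy":0,"wz":0},{"fingers":-0.2,"dx":0.25,"dy":-2.89,"dz":-2.39,"wx":0,"wy":0,"wz":0},{"fingers":-0.2,"dx":0.25,"dy":-2.89,"dz":-2.39,"wx":0,"wy":0,"wz":0},{"fingers":-0.2,"dx":0.25,"dy":-2.89,"dz":-2.39,"wx":0,"wy":0,"wz":0},{"fingers":-0.2,"dx":0.25,"dy":-2.89,"dz":-2.39,"wx":0,"wy":0,"wz":0},{"fingers":-0.2,"dx":0.25,"dy":-2.89,"dz":-2.39,"wx":0,"wy":0,"wz":0},{"fingers":-0.2,"dx":0.25,"dy":-2.89,"dz":-2.39,"wx":0,"wy":0,"wz":0},{"fingers":-0.2,"dx":0.25,"dy":-2.89,"dz":-2.39,"wx":0,"wy":0,"wz":0},{"fingers":-0.2,"dx":0.25,"dy":-2.89,"dz":-2.39,"wx":0,"wy":0,"wz":0}]' 40
python3 -m handwheel '[{"fingers":-0.2,"dx":0,"dy":0,"dz":0,"wx":6.94,"wy":0,"wz":0},{"fingers":-0.2,"dx":0,"dy":0,"dz":0,"wx":6.94,"wy":0,"wz":0},{"fingers":-0.2,"dx":0,"dy":0,"dz":0,"wx":6.94,"wy":0,"wz":0},{"fingers":-0.2,"dx":0,"dy":0,"dz":0,"wx":6.94,"wy":0,"wz":0},{"fingers":-0.2,"dx":0,"dy":0,"dz":0,"wx":6.94,"wy":0,"wz":0},{"fingers":-0.2,"dx":0,"dy":0,"dz":0,"wx":6.94,"wy":0,"wz":0},{"fingers":-0.2,"dx":0,"dy":0,"dz":0,"wx":6.94,"wy":0,"wz":0},{"fingers":-0.2,"dx":0,"dy":0,"dz":0,"wx":6.94,"wy":0,"wz":0},{"fingers":-0.2,"dx":0,"dy":0,"dz":0,"wx":6.94,"wy":0,"wz":0},{"fingers":-0.2,"dx":0,"dy":0,"dz":0,"wx":0,"wy":0,"wz":0}]'
python3 -c "
from h import *
plan(538.7,-210.6,52,4)"
```

```text
clock: 2.47
tool_pos: [539.2, -212.6, 181.1]
orientation: [-0.387, 0.591, 0.387, 0.592]
wrist_force: [0.1, -0.1, 0.0]
opening: 51.0
clock: 3.3
tool_pos: [538.7, -210.7, 181.2]
orientation: [-0.024, 0.707, 0.024, 0.707]
wrist_force: [1.2, -0.2, 0.4]
opening: 51.5
pos [ 538.7 -210.7  181.2] down [-0.  0. -1.] jaw 3.9 j [-0.37  0.42  0.13  1.28 -0.    1.13]
shift tool cm [1.292e+01 1.000e-02 0.000e+00] wx -0.1 F [ 1.2 -0.2  0.4] open 51.5 t 3.3
```

```bash

python3 -m handwheel '[{"fingers":-0.2,"dx":2,"dy":0,"dz":0,"wx":0,"wy":0,"wz":0},{"fingers":-0.2,"dx":2,"dy":0,"dz":0,"wx":0,"wy":0,"wz":0},{"fingers":-0.2,"dx":2,"dy":0,"dz":0,"wx":0,"wy":0,"wz":0},{"fingers":-0.2,"dx":2,"dy":0,"dz":0,"wx":0,"wy":0,"wz":0},{"fingers":-0.2,"dx":2,"dy":0,"dz":0,"wx":0,"wy":0,"wz":0},{"fingers":-0.2,"dx":2,"dy":0,"dz":0,"wx":0,"wy":0,"wz":0},{"fingers":-0.2,"dx":0.9,"dy":0,"dz":0,"wx":0,"wy":0,"wz":0},{"fingers":-0.2,"dx":0,"dy":0,"dz":0,"wx":0,"wy":0,"wz":0},{"fingers":1,"dx":0,"dy":0,"dz":0,"wx":0,"wy":0,"wz":0},{"fingers":1,"dx":0,"dy":0,"dz":0,"wx":0,"wy":0,"wz":0},{"fingers":1,"dx":0,"dy":0,"dz":0,"wx":0,"wy":0,"wz":0},{"fingers":1,"dx":0,"dy":0,"dz":0,"wx":0,"wy":0,"wz":0},{"fingers":1,"dx":0,"dy":0,"dz":0,"wx":0,"wy":0,"wz":0},{"fingers":1,"dx":0,"dy":0,"dz":0,"wx":0,"wy":0,"wz":0}]' 40
python3 - <<'E'
from h import *
plan(538.7,-210.6,180,4)
im,d,W=cloud("scene");cv2.imwrite("pics/g.png",cv2.resize(im[130:290,150:390],None,fx=3,fy=3))
E
```

```text
clock: 4.47
tool_pos: [539.7, -211.0, 53.7]
orientation: [-0.025, 0.706, 0.024, 0.708]
wrist_force: [0.0, -0.0, 4.8]
opening: 23.1
pos [ 539.7 -211.    53.7] down [ 0.003 -0.001 -1.   ] jaw 4.0 j [-0.37  0.53 -0.06  0.98 -0.    1.13]
shift tool cm [-12.63   0.04  -0.07] wx 0.0 F [ 0.  -0.   4.8] open 23.1 t 4.47
```

View pics/g.png

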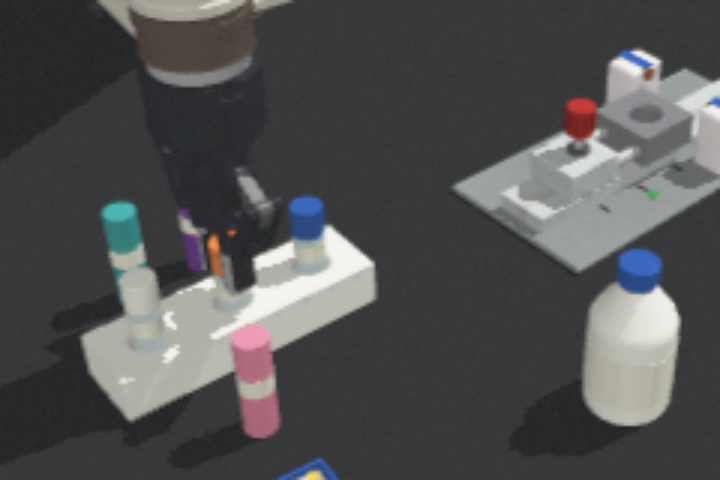

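The fingers hold the orange cap (crop (225,255)); the blue and white vials still stand. Lifting and carrying to the bore.

```bash

python3 -m handwheel '[{"fingers":1,"dx":-1,"dy":0,"dz":0,"wx":0,"wy":0,"wz":0},{"fingers":1,"dx":-2,"dy":0,"dz":0,"wx":0,"wy":0,"wz":0},{"fingers":1,"dx":-2,"dy":0,"dz":0,"wx":0,"wy":0,"wz":0},{"fingers":1,"dx":-2,"dy":0,"dz":0,"wx":0,"wy":0,"wz":0},{"fingers":1,"dx":-2,"dy":0,"dz":0,"wx":0,"wy":0,"wz":0},{"fingers":1,"dx":-2,"dy":0,"dz":0,"wx":0,"wy":0,"wz":0},{"fingers":1,"dx":-2,"dy":0,"dz":0,"wx":0,"wy":0,"wz":0},{"fingers":1,"dx":-1,"dy":0,"dz":0,"wx":0,"wy":0,"wz":0},{"fingers":1,"dx":0,"dy":0,"dz":0,"wx":0,"wy":0,"wz":0}]' 40
python3 -c "
from h import *
plan(533.2,176.4,150,6.7)"
```

```text
clock: 5.27
tool_pos: [540.1, -211.2, 195.4]
orientation: [-0.025, 0.705, 0.024, 0.708]
wrist_force: [-0.8, 0.0, 0.5]
opening: 23.2
pos [ 540.1 -211.2  195.4] down [ 0.005 -0.002 -1.   ] jaw 4.0 j [-0.37  0.41  0.15  1.31  0.    1.13]
shift tool cm [ 4.46 38.72  2.  ] wx -2.7 F [-0.8  0.   0.5] open 23.2 t 5.27
```

```bash

python3 -m handwheel '[{"fingers":1,"dx":0,"dy":1.5,"dz":0.15,"wx":0,"wy":0,"wz":0},{"fingers":1,"dx":0,"dy":3,"dz":0.15,"wx":0,"wy":0,"wz":0},{"fingers":1,"dx":0,"dy":3,"dz":0.15,"wx":0,"wy":0,"wz":0},{"fingers":1,"dx":0,"dy":3,"dz":0.15,"wx":0,"wy":0,"wz":0},{"fingers":1,"dx":0,"dy":3,"dz":0.15,"wx":0,"wy":0,"wz":0},{"fingers":1,"dx":0,"dy":3,"dz":0.15,"wx":0,"wy":0,"wz":0},{"fingers":1,"dx":0,"dy":3,"dz":0.15,"wx":0,"wy":0,"wz":0},{"fingers":1,"dx":0,"dy":3,"dz":0.15,"wx":0,"wy":0,"wz":0},{"fingers":1,"dx":0,"dy":3,"dz":0.15,"wx":0,"wy":0,"wz":0},{"fingers":1,"dx":0,"dy":3,"dz":0.15,"wx":0,"wy":0,"wz":0},{"fingers":1,"dx":0,"dy":3,"dz":0.15,"wx":0,"wy":0,"wz":0},{"fingers":1,"dx":0,"dy":3,"dz":0.15,"wx":0,"wy":0,"wz":0},{"fingers":1,"dx":0,"dy":3,"dz":0.15,"wx":0,"wy":0,"wz":0},{"fingers":1,"dx":0,"dy":1.2,"dz":0.05,"wx":-2.7,"wy":0,"wz":0},{"fingers":1,"dx":0,"dy":0,"dz":0,"wx":0,"wy":0,"wz":0},{"fingers":1,"dx":0,"dy":0,"dz":0,"wx":0,"wy":0,"wz":0}]' 40
python3 - <<'E'
from h import *
plan(533.2,176.4,110,6.7)
im,d,W=cloud("scene");cv2.imwrite("pics/s2.png",cv2.resize(im[90:230,290:430],None,fx=4,fy=4))
m=hsv(im,(5,120,80),(20,255,255))&(d>0)&(W[...,2]>80)&(W[...,1]>100)
print(m.sum(),W[m].mean(0),W[m].min(0),W[m].max(0))
k=ctrl.get_calibration("scene");M=R.from_quat(k["rotation"]).as_matrix();K=np.array(k["mtx"])
for p in([533.2,176.4,50.5],[533.2,176.4,195.4-47],[533.2,176.4,195.4+33]):
    c=M.T@(np.array(p)-k["xyz"]);u=K@c/c[2];print(p,((u[:2]-[290,90])*4).round())
E
```

```text
clock: 6.6
tool_pos: [530.1, 177.5, 190.5]
orientation: [-0.042, 0.707, 0.041, 0.705]
wrist_force: [-0.2, -0.0, -0.1]
opening: 22.8
pos [530.1 177.5 190.5] down [-0.003 -0.001 -1.   ] jaw 6.8 j [ 0.32  0.38  0.09  1.29 -0.    1.78]
shift tool cm [ 8.05 -0.14  0.32] wx 0.1 F [-0.2 -0.  -0.1] open 22.8 t 6.6
606 [125.18797979 843.43565147 126.53736946] [-29.68747803 166.25744544  80.04883014] [ 547.46461539 1008.12500168  233.01081571]
[533.2, 176.4, 50.5] [294. 310.]
[533.2, 176.4, 148.4] [308. 173.]
[533.2, 176.4, 228.4] [320.  48.]
```

View pics/s2.png

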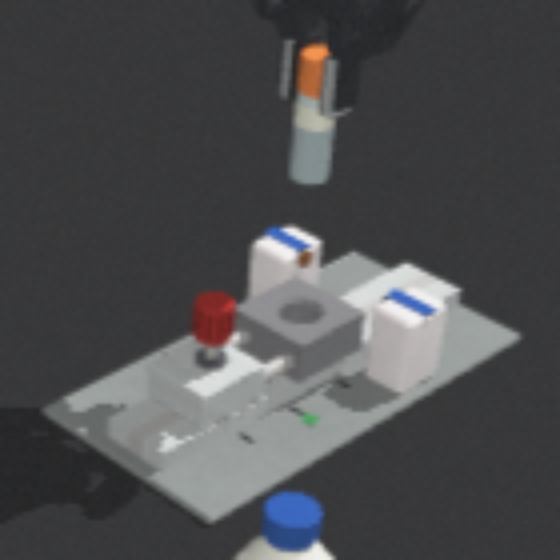

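```bash
python3 - <<'E'
from h import *
def ray(c,u,v,z):
    k=ctrl.get_calibration(c);M=R.from_quat(k["rotation"]).as_matrix();K=np.array(k["mtx"])
    r=M@np.linalg.solve(K,[u,v,1]);o=np.array(k["xyz"]);return (o+r*(z-o[2])/r[2])[:2].round(1)
im,d,W=cloud("scene")
m=hsv(im,(8,130,90),(18,255,255))&(d>0)&(W[...,2]>150)&(W[...,1]>100)&(W[...,0]>450)
p=W[m];t=p[p[:,2]>p[:,2].max()-5];print("cap scene",m.sum(),p.mean(0),p.min(0),p.max(0))
g=cv2.cvtColor(im,cv2.COLOR_BGR2GRAY)
for c,i,(x0,y0,x1,y1) in(("scene",im,(352,158,383,178)),("top",cv2.imread("pics/top1.png"),(213,215,243,245))):
    a=cv2.resize(cv2.cvtColor(i,cv2.COLOR_BGR2GRAY)[y0:y1,x0:x1],None,fx=8,fy=8,interpolation=cv2.INTER_CUBIC)
    th,b=cv2.threshold(a,0,255,cv2.THRESH_BINARY_INV|cv2.THRESH_OTSU)
    n,l,st,ce=cv2.connectedComponentsWithStats(b)
    for j in range(1,n):
        if st[j,4]>1500:
            u,v=x0+(st[j,0]+st[j,2]/2)/8-.5,y0+(st[j,1]+st[j,3]/2)/8-.5
            print(c,th,st[j],round(u,1),round(v,1),ray(c,u,v,50.5),"cent",ray(c,x0+ce[j][0]/8-.5,y0+ce[j][1]/8-.5,50.5))
print("mouth by eye scene",ray("scene",290+304/4,90+311.5/4,50.5))
print("vial bottom by eye",ray("scene",290+310/4,90+174/4,143.8))
a=cv2.resize(im[155:180,345:390],None,fx=8,fy=8,interpolation=cv2.INTER_CUBIC)
b=cv2.resize(cv2.imread("pics/top1.png")[210:250,200:245],None,fx=8,fy=8,interpolation=cv2.INTER_CUBIC)
o=np.zeros((520,360,3),'uint8');o[:200]=a;o[200:520]=b;cv2.imwrite("pics/b.png",o)
E
```

```text
cap scene 78 [530.30881889 171.4552118  216.90563892] [517.54523081 165.08410441 198.68970198] [542.1483076  188.01446668 226.09524571]
scene 131.0 [  59   51   98   54 4021] 365.0 167.2 [534.1 180.6] cent [534.8 180. ]
scene 131.0 [    0    85   231    75 10176] 365.9 172.8 [555.3 165.2] cent [559.9 160.9]
top 137.0 [   0    0  167   27 2574] 222.9 216.2 [563.8 187.8] cent [565.  190.5]
top 137.0 [  30    7  210  233 6756] 229.4 229.9 [533.1 171.5] cent [521.2 154.3]
top 137.0 [  58   65  101  109 7746] 226.1 229.4 [534. 179.] cent [534.6 180.3]
mouth by eye scene [537.8 180.8]
vial bottom by eye [528.7 182.8]
```

View pics/b.png

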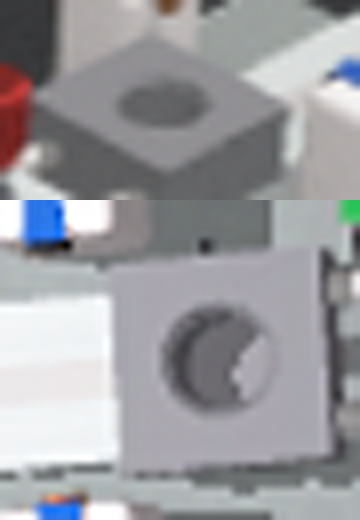

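Both views show the bore mouth clearly (top crop (217,359), scene crop (163,103)). The estimates agree on about (535,177), within the chamfer's capture range.

```bash

python3 -m handwheel '[{"fingers":1,"dx":2,"dy":-0.05,"dz":0.25,"wx":0,"wy":0,"wz":0},{"fingers":1,"dx":2,"dy":-0.05,"dz":0.26,"wx":0,"wy":0,"wz":0},{"fingers":1,"dx":2,"dy":0,"dz":0,"wx":0,"wy":0,"wz":0},{"fingers":1,"dx":2,"dy":0,"dz":0,"wx":0,"wy":0,"wz":0},{"fingers":1,"dx":0.7,"dy":0,"dz":0,"wx":0,"wy":0,"wz":0},{"fingers":1,"dx":0,"dy":0,"dz":0,"wx":0,"wy":0,"wz":0},{"fingers":1,"dx":0,"dy":0,"dz":0,"wx":0,"wy":0,"wz":0}]' 40
python3 - <<'E'
from h import *
plan(535.2,177,74,6.7)
im,d,W=cloud("scene");a=cv2.resize(im[125:185,330:400],None,fx=8,fy=8,interpolation=cv2.INTER_CUBIC);cv2.imwrite("pics/i.png",a)
E
```

```text
clock: 7.28
tool_pos: [536.8, 175.6, 105.5]
orientation: [-0.041, 0.706, 0.041, 0.706]
wrist_force: [0.0, -0.1, -0.3]
opening: 22.8
pos [536.8 175.6 105.5] down [-0.001 -0.    -1.   ] jaw 6.6 j [ 0.32  0.45 -0.03  1.09 -0.    1.77]
shift tool cm [ 3.15  0.16 -0.14] wx -0.1 F [ 0.  -0.1 -0.3] open 22.8 t 7.28
```

View pics/i.png

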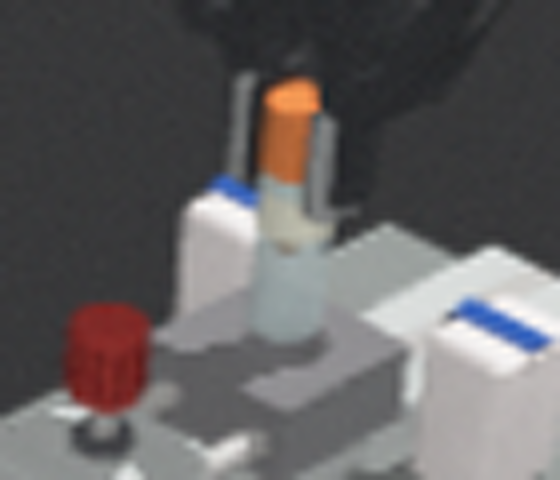

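Vial bottom is at (289,325), just above the bore and about 1–2 mm too far towards +x. I'll correct that and insert slowly.

```bash

python3 -m handwheel '[{"fingers":1,"dx":0,"dy":0.12,"dz":-0.15,"wx":0,"wy":0,"wz":0},{"fingers":1,"dx":0.4,"dy":0,"dz":0,"wx":0,"wy":0,"wz":0},{"fingers":1,"dx":0.4,"dy":0,"dz":0,"wx":0,"wy":0,"wz":0},{"fingers":1,"dx":0.4,"dy":0,"dz":0,"wx":0,"wy":0,"wz":0},{"fingers":1,"dx":0.3,"dy":0,"dz":0,"wx":0,"wy":0,"wz":0},{"fingers":1,"dx":0,"dy":0,"dz":0,"wx":0,"wy":0,"wz":0}]' 40
python3 -c "
from h import *
plan(535.2,177,74,6.7)"
python3 -m handwheel '[{"fingers":1,"dx":0.3,"dy":0,"dz":0,"wx":0,"wy":0,"wz":0},{"fingers":1,"dx":0.3,"dy":0,"dz":0,"wx":0,"wy":0,"wz":0},{"fingers":1,"dx":0.3,"dy":0,"dz":0,"wx":0,"wy":0,"wz":0},{"fingers":1,"dx":0,"dy":0,"dz":0,"wx":0,"wy":0,"wz":0}]' 40
python3 -c "
from h import *
plan(535.2,177,74,6.7)"
```

```text
clock: 7.83
tool_pos: [534.5, 177.3, 89.3]
orientation: [-0.042, 0.706, 0.041, 0.705]
wrist_force: [-1.0, 0.5, -0.1]
opening: 22.9
pos [534.5 177.3  89.3] down [-0.002 -0.001 -1.   ] jaw 6.7 j [ 0.32  0.46 -0.06  1.05 -0.    1.77]
shift tool cm [ 1.53 -0.04  0.07] wx 0.0 F [-1.   0.5 -0.1] open 22.9 t 7.83
clock: 8.17
tool_pos: [534.7, 177.3, 80.5]
orientation: [-0.041, 0.706, 0.041, 0.705]
wrist_force: [-0.4, 0.3, -0.4]
opening: 22.6
pos [534.7 177.3  80.5] down [-0.001 -0.    -1.   ] jaw 6.7 j [ 0.32  0.47 -0.07  1.03 -0.    1.77]
shift tool cm [ 0.65 -0.03  0.05] wx 0.0 F [-0.4  0.3 -0.4] open 22.6 t 8.17
```

```bash

python3 -m handwheel '[{"fingers":1,"dx":0.25,"dy":0,"dz":0,"wx":0,"wy":0,"wz":0},{"fingers":1,"dx":0.25,"dy":0,"dz":0,"wx":0,"wy":0,"wz":0},{"fingers":1,"dx":0.1,"dy":0,"dz":0,"wx":0,"wy":0,"wz":0},{"fingers":1,"dx":0,"dy":0,"dz":0,"wx":0,"wy":0,"wz":0},{"fingers":1,"dx":0,"dy":0,"dz":0,"wx":0,"wy":0,"wz":0}]' 40
python3 -m handwheel '[{"fingers":1,"dx":0.1,"dy":0,"dz":0,"wx":0,"wy":0,"wz":0},{"fingers":1,"dx":0,"dy":0,"dz":0,"wx":0,"wy":0,"wz":0}]' 40
```

```text
clock: 8.58
tool_pos: [535.2, 177.4, 75.3]
orientation: [-0.041, 0.706, 0.041, 0.706]
wrist_force: [-0.3, 0.2, -0.2]
opening: 22.8
clock: 8.75
tool_pos: [535.2, 177.4, 74.3]
orientation: [-0.041, 0.706, 0.041, 0.706]
wrist_force: [-0.4, -0.9, -0.7]
opening: 23.2
```

```bash

python3 -m handwheel '[{"fingers":1,"dx":0.1,"dy":0,"dz":0,"wx":0,"wy":0,"wz":0},{"fingers":1,"dx":0,"dy":0,"dz":0,"wx":0,"wy":0,"wz":0}]' 40
python3 -m handwheel '[{"fingers":1,"dx":0.1,"dy":0,"dz":0,"wx":0,"wy":0,"wz":0},{"fingers":1,"dx":0,"dy":0,"dz":0,"wx":0,"wy":0,"wz":0}]' 40
```

```text
clock: 8.92
tool_pos: [535.3, 177.5, 73.3]
orientation: [-0.041, 0.706, 0.041, 0.706]
wrist_force: [-0.2, 0.0, 0.3]
opening: 22.7
clock: 9.08
tool_pos: [535.4, 177.5, 73.2]
orientation: [-0.041, 0.706, 0.041, 0.706]
wrist_force: [-2.0, -0.2, 4.6]
opening: 22.9
```

```bash

python3 -m handwheel '[{"fingers":0.1,"dx":0,"dy":0,"dz":0,"wx":0,"wy":0,"wz":0},{"fingers":0,"dx":0,"dy":0,"dz":0,"wx":0,"wy":0,"wz":0},{"fingers":-0.2,"dx":0,"dy":0,"dz":0,"wx":0,"wy":0,"wz":0},{"fingers":-0.2,"dx":0,"dy":0,"dz":0,"wx":0,"wy":0,"wz":0},{"fingers":-0.2,"dx":0,"dy":0,"dz":0,"wx":0,"wy":0,"wz":0},{"fingers":-0.2,"dx":-1,"dy":0,"dz":0,"wx":0,"wy":0,"wz":0},{"fingers":-0.2,"dx":-2,"dy":0,"dz":0,"wx":0,"wy":0,"wz":0},{"fingers":-0.2,"dx":-2,"dy":0,"dz":0,"wx":0,"wy":0,"wz":0},{"fingers":-0.2,"dx":-2,"dy":0,"dz":0,"wx":0,"wy":0,"wz":0},{"fingers":-0.2,"dx":0,"dy":0,"dz":0,"wx":0,"wy":0,"wz":0},{"fingers":-0.2,"dx":0,"dy":0,"dz":0,"wx":0,"wy":0,"wz":0}]' 40
python3 - <<'E'
from h import *
# knob = bore minus 80 mm along slide y, yaw 6.7
t=np.radians(6.7);b=np.array([535.3,177.5]);k=b-80*np.array([-np.sin(t),np.cos(t)]);print("knob from bore",k)
plan(k[0],k[1],142,6.7)
im,d,W=cloud("scene");cv2.imwrite("pics/v.png",cv2.resize(im[110:230,300:430],None,fx=5,fy=5,interpolation=cv2.INTER_CUBIC))
m=hsv(im,(8,130,90),(18,255,255))&(d>0)&(W[...,2]>60)&(W[...,1]>100)&(W[...,0]>450)
print(W[m].mean(0),W[m].max(0))
E
```

```text
clock: 10.0
tool_pos: [536.4, 177.9, 144.3]
orientation: [-0.041, 0.704, 0.042, 0.707]
wrist_force: [0.5, 0.1, 0.1]
opening: 51.0
knob from bore [544.63365897  98.04634804]
pos [536.4 177.9 144.3] down [ 0.004  0.001 -1.   ] jaw 6.7 j [0.32 0.42 0.02 1.17 0.   1.77]
shift tool cm [ 0.22 -8.02 -0.12] wx 0.0 F [0.5 0.1 0.1] open 51.0 t 10.0
[539.68851273 175.52747209  99.69231028] [548.73785069 191.25463411 109.61557579]
```

View pics/v.png

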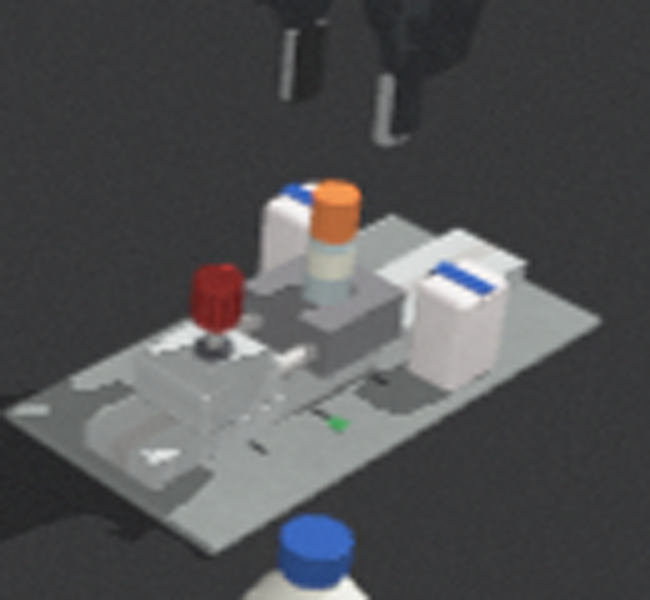

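The orange vial stands upright in the bore at (333,240), cap top about 107 mm as measured from the scene camera, and the fingers are clear. Next, the knob.

```bash

python3 -m handwheel '[{"fingers":-0.2,"dx":0,"dy":-2,"dz":-0.05,"wx":0,"wy":0,"wz":0},{"fingers":-0.2,"dx":0,"dy":-2,"dz":-0.05,"wx":0,"wy":0,"wz":0},{"fingers":-0.2,"dx":0,"dy":-2,"dz":-0.05,"wx":0,"wy":0,"wz":0},{"fingers":-0.2,"dx":0,"dy":-2,"dz":-0.05,"wx":0,"wy":0,"wz":0},{"fingers":-0.2,"dx":0,"dy":0,"dz":0,"wx":0,"wy":0,"wz":0},{"fingers":-0.2,"dx":2,"dy":0,"dz":0,"wx":0,"wy":0,"wz":0},{"fingers":-0.2,"dx":2,"dy":0,"dz":0,"wx":0,"wy":0,"wz":0},{"fingers":-0.2,"dx":2,"dy":0,"dz":0,"wx":0,"wy":0,"wz":0},{"fingers":-0.2,"dx":1.5,"dy":0,"dz":0,"wx":0,"wy":0,"wz":0},{"fingers":-0.2,"dx":0.9,"dy":0,"dz":0,"wx":0,"wy":0,"wz":0},{"fingers":-0.2,"dx":0,"dy":0,"dz":0,"wx":0,"wy":0,"wz":0},{"fingers":-0.2,"dx":0,"dy":0,"dz":0,"wx":0,"wy":0,"wz":0}]' 60
python3 -c "
from h import *
plan(544,97.8,59,6.7)"
```

```text
clock: 11.05
tool_pos: [541.9, 97.9, 57.7]
orientation: [-0.041, 0.707, 0.041, 0.705]
wrist_force: [1.2, -0.1, -0.7]
opening: 51.0
pos [541.9  97.9  57.7] down [-0.002 -0.    -1.   ] jaw 6.7 j [ 0.18  0.47 -0.13  0.97  0.    1.63]
shift tool cm [-0.13 -0.04  0.21] wx 0.0 F [ 1.2 -0.1 -0.7] open 51.0 t 11.05
```

```bash

python3 -m handwheel '[{"fingers":-0.2,"dx":-0.1,"dy":0,"dz":0.15,"wx":0,"wy":0,"wz":0},{"fingers":1,"dx":0,"dy":0,"dz":0,"wx":0,"wy":0,"wz":0},{"fingers":1,"dx":0,"dy":0,"dz":0,"wx":0,"wy":0,"wz":0},{"fingers":1,"dx":0,"dy":0,"dz":0,"wx":0,"wy":0,"wz":0},{"fingers":1,"dx":0,"dy":0,"dz":0,"wx":0,"wy":0,"wz":0},{"fingers":1,"dx":0,"dy":0,"dz":0,"wx":0,"wy":0,"wz":0},{"fingers":1,"dx":0,"dy":0,"dz":0,"wx":0,"wy":0,"wz":0}]' 60
python3 -m handwheel '[{"fingers":1,"dx":-0.3,"dy":0,"dz":0,"wx":0,"wy":0,"wz":0},{"fingers":1,"dx":-0.3,"dy":0,"dz":0,"wx":0,"wy":0,"wz":0},{"fingers":1,"dx":-0.4,"dy":0,"dz":0,"wx":0,"wy":0,"wz":0},{"fingers":1,"dx":0,"dy":0,"dz":0,"wx":0,"wy":0,"wz":0},{"fingers":1,"dx":0,"dy":0,"dz":0,"wx":0,"wy":0,"wz":0}]' 60
```

```text
clock: 11.63
tool_pos: [543.2, 97.9, 59.3]
orientation: [-0.041, 0.706, 0.041, 0.705]
wrist_force: [-4.0, 0.5, 0.7]
opening: 22.2
clock: 12.05
tool_pos: [543.2, 97.9, 68.7]
orientation: [-0.041, 0.707, 0.041, 0.705]
wrist_force: [-2.7, 1.1, -5.8]
opening: 22.3
```

```bash

python3 -m handwheel '[{"fingers":1,"dx":0,"dy":0.5,"dz":0,"wx":0,"wy":0,"wz":0},{"fingers":1,"dx":0,"dy":0.5,"dz":0,"wx":0,"wy":0,"wz":0},{"fingers":1,"dx":0,"dy":0.5,"dz":0,"wx":0,"wy":0,"wz":0},{"fingers":1,"dx":0,"dy":0.5,"dz":0,"wx":0,"wy":0,"wz":0},{"fingers":1,"dx":0,"dy":0.5,"dz":0,"wx":0,"wy":0,"wz":0},{"fingers":1,"dx":0,"dy":0.5,"dz":0,"wx":0,"wy":0,"wz":0},{"fingers":1,"dx":0,"dy":0,"dz":0,"wx":0,"wy":0,"wz":0},{"fingers":1,"dx":0,"dy":0,"dz":0,"wx":0,"wy":0,"wz":0}]' 60
python3 - <<'E'
from h import *
t=np.radians(6.7);k=np.array([543.2,97.9])+45*np.array([-np.sin(t),np.cos(t)])
plan(k[0],k[1],59.3,6.7)
E
```

```text
clock: 12.72
tool_pos: [539.6, 129.0, 68.9]
orientation: [-0.041, 0.706, 0.042, 0.705]
wrist_force: [-6.0, 1.1, -5.2]
opening: 22.1
pos [539.6 129.   68.9] down [-0.002  0.001 -1.   ] jaw 6.8 j [ 0.23  0.47 -0.11  0.99  0.    1.69]
shift tool cm [ 0.97  1.37 -0.  ] wx 0.1 F [-6.   1.1 -5.2] open 22.1 t 12.72
```

```bash

python3 -m handwheel '[{"fingers":1,"dx":0,"dy":0.5,"dz":0,"wx":0,"wy":0,"wz":0},{"fingers":1,"dx":0,"dy":0.5,"dz":0,"wx":0,"wy":0,"wz":0},{"fingers":1,"dx":0,"dy":0.37,"dz":0,"wx":0,"wy":0,"wz":0},{"fingers":1,"dx":0,"dy":0,"dz":0,"wx":0,"wy":0,"wz":0},{"fingers":1,"dx":0,"dy":0,"dz":0,"wx":0,"wy":0,"wz":0}]' 60
python3 -m handwheel '[{"fingers":1,"dx":0.2,"dy":0,"dz":0,"wx":0,"wy":0,"wz":0},{"fingers":1,"dx":0.2,"dy":0,"dz":0,"wx":0,"wy":0,"wz":0},{"fingers":1,"dx":0.1,"dy":0,"dz":0,"wx":0,"wy":0,"wz":0},{"fingers":1,"dx":0,"dy":0,"dz":0,"wx":0,"wy":0,"wz":0},{"fingers":1,"dx":0,"dy":0,"dz":0,"wx":0,"wy":0,"wz":0}]' 60
python3 - <<'E'
from h import *
t=np.radians(6.7);k=np.array([543.2,97.9])+45*np.array([-np.sin(t),np.cos(t)])
plan(k[0],k[1],59.3,6.7)
E
```

```text
clock: 13.13
tool_pos: [538.1, 142.1, 68.9]
orientation: [-0.041, 0.706, 0.042, 0.705]
wrist_force: [-5.0, 0.3, -6.2]
opening: 21.8
clock: 13.55
tool_pos: [538.1, 142.1, 64.4]
orientation: [-0.041, 0.706, 0.042, 0.705]
wrist_force: [-6.8, 0.2, -1.9]
opening: 22.3
pos [538.1 142.1  64.4] down [-0.001  0.001 -1.   ] jaw 6.7 j [ 0.26  0.48 -0.11  0.99  0.    1.71]
shift tool cm [ 0.51  0.05 -0.01] wx 0.0 F [-6.8  0.2 -1.9] open 22.3 t 13.55
```

```bash

python3 -m handwheel '[{"fingers":1,"dx":0.2,"dy":0.04,"dz":0,"wx":0,"wy":0,"wz":0},{"fingers":1,"dx":0.2,"dy":0,"dz":0,"wx":0,"wy":0,"wz":0},{"fingers":1,"dx":0.1,"dy":0,"dz":0,"wx":0,"wy":0,"wz":0},{"fingers":1,"dx":0,"dy":0,"dz":0,"wx":0,"wy":0,"wz":0},{"fingers":1,"dx":0,"dy":0,"dz":0,"wx":0,"wy":0,"wz":0}]' 60
python3 -m handwheel '[{"fingers":1,"dx":0.2,"dy":0,"dz":0,"wx":0,"wy":0,"wz":0},{"fingers":1,"dx":0.2,"dy":0,"dz":0,"wx":0,"wy":0,"wz":0},{"fingers":1,"dx":0,"dy":0,"dz":0,"wx":0,"wy":0,"wz":0},{"fingers":1,"dx":0,"dy":0,"dz":0,"wx":0,"wy":0,"wz":0}]' 60
```

```text
clock: 13.97
tool_pos: [538.1, 142.2, 59.9]
orientation: [-0.041, 0.706, 0.042, 0.706]
wrist_force: [-6.9, -1.6, 1.1]
opening: 22.3
clock: 14.3
tool_pos: [538.2, 142.2, 56.9]
orientation: [-0.041, 0.706, 0.042, 0.706]
wrist_force: [-9.0, -1.2, 6.9]
opening: 22.1
```

```bash

python3 -m handwheel '[{"fingers":1,"dx":0.1,"dy":0,"dz":0,"wx":0,"wy":0,"wz":0},{"fingers":1,"dx":0,"dy":0,"dz":0,"wx":0,"wy":0,"wz":0},{"fingers":1,"dx":0,"dy":0,"dz":0,"wx":0,"wy":0,"wz":0}]' 60
python3 -m handwheel '[{"fingers":1,"dx":0.1,"dy":0,"dz":0,"wx":0,"wy":0,"wz":0},{"fingers":1,"dx":0,"dy":0,"dz":0,"wx":0,"wy":0,"wz":0},{"fingers":1,"dx":0,"dy":0,"dz":0,"wx":0,"wy":0,"wz":0}]' 60
python3 - <<'E'
from h import *
im,d,W=cloud("scene");cv2.imwrite("pics/f.png",cv2.resize(im[110:230,300:430],None,fx=5,fy=5,interpolation=cv2.INTER_CUBIC))
plan(538,142.6,57,6.7)
E
```

```text
clock: 14.55
tool_pos: [538.3, 142.2, 56.9]
orientation: [-0.041, 0.706, 0.042, 0.706]
wrist_force: [-11.2, -2.5, 10.8]
opening: 22.2
clock: 14.8
tool_pos: [538.3, 142.2, 56.8]
orientation: [-0.041, 0.706, 0.042, 0.706]
wrist_force: [-13.1, -2.6, 17.2]
opening: 22.1
pos [538.4 142.2  56.8] down [ 0.001  0.001 -1.   ] jaw 6.7 j [ 0.26  0.48 -0.12  0.97  0.    1.71]
shift tool cm [-0.02  0.04 -0.03] wx 0.0 F [-12.7  -2.8  17. ] open 22.4 t 14.85
```

View pics/f.png

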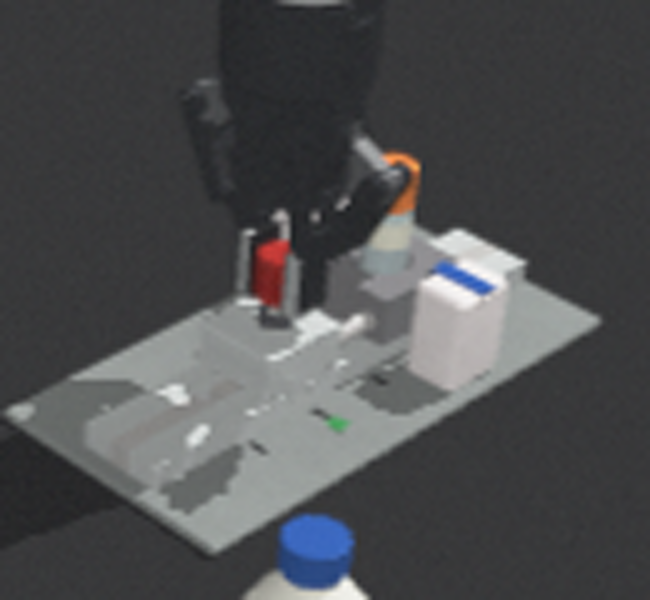

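The vial is still in the bore and now between the heads. The fingers hold the knob above the green mark, and the bottle is untouched. One numeric check of plunger depth and carriage travel.

```bash
python3 - <<'E'
from h import *
k=ctrl.get_calibration("scene");M=R.from_quat(k["rotation"]).as_matrix();K=np.array(k["mtx"])
pr=lambda p:(lambda c:(K@c/c[2])[:2])(M.T@(np.array(p)-k["xyz"]))
a=cv2.imread("pics/scene1.png");b,d,W=cloud("scene")
d0=np.load("scened.npy")
def red(i):
    f=i.astype(float);s=np.clip((f[...,2]-f[...,1]-30)/60,0,1);s[:, :320]=0;s[:, 400:]=0;s[:150]=0;s[215:]=0
    s[(f[...,1]>f[...,0]+25)]=0;return s
for n,i in(("before",a),("now",b)):
    s=red(i)
    cols=s.sum(0);print(n,[(c,round(cols[c],2),round((s[:,c]*np.arange(400)).sum()/cols[c],2),np.where(s[:,c]>.5)[0][[0,-1]].tolist()) for c in np.where(cols>4)[0]])
t=np.radians(6.7);u=np.array([-np.sin(t),np.cos(t),0])
k0=np.array([543.6,97.8,77])
for e in(0,-2,-4): print(e,"pred shift px",(pr(k0+45*u+[0,0,e])-pr(k0)).round(2))
# carriage shift: block+knob carrier via heads-free patch: match vial band/glass
T=cv2.cvtColor(cv2.imread("pics/v.png"),cv2.COLOR_BGR2GRAY);N=cv2.cvtColor(cv2.resize(b[110:230,300:430],None,fx=5,fy=5,interpolation=cv2.INTER_CUBIC),cv2.COLOR_BGR2GRAY)
t_=T[215:305,300:362];r=cv2.matchTemplate(N,t_,cv2.TM_CCOEFF_NORMED);_,v,_,l=cv2.minMaxLoc(r);print("vial shift px",v,(l[0]-300)/5,(l[1]-215)/5)
v0=np.array([535.3,177.5,65])
for e in(42,45,48):print(e,(pr(v0+e*u)-pr(v0)).round(2))
E
```

```text
before [(np.int64(339), np.float64(8.52), np.float64(168.34), [164, 173]), (np.int64(340), np.float64(11.0), np.float64(168.48), [163, 174]), (np.int64(341), np.float64(11.7), np.float64(168.63), [163, 175]), (np.int64(342), np.float64(11.72), np.float64(168.76), [163, 175]), (np.int64(343), np.float64(13.0), np.float64(169.14), [163, 175]), (np.int64(344), np.float64(11.85), np.float64(168.73), [163, 175]), (np.int64(345), np.float64(11.68), np.float64(168.63), [163, 175]), (np.int64(346), np.float64(11.47), np.float64(168.47), [163, 174]), (np.int64(347), np.float64(8.42), np.float64(167.85), [164, 172]), (np.int64(348), np.float64(4.05), np.float64(166.5), [165, 166])]
now [(np.int64(351), np.float64(4.9), np.float64(163.72), [160, 167]), (np.int64(352), np.float64(9.23), np.float64(163.77), [159, 169]), (np.int64(353), np.float64(11.2), np.float64(164.02), [159, 170]), (np.int64(354), np.float64(11.62), np.float64(163.63), [158, 170]), (np.int64(355), np.float64(11.18), np.float64(163.46), [158, 170]), (np.int64(356), np.float64(6.93), np.float64(161.25), [158, 163])]
0 pred shift px [12.78 -6.41]
-2 pred shift px [12.72 -5.72]
-4 pred shift px [12.66 -5.03]
vial shift px 0.6509562730789185 -10.8 17.0
42 [10.91 -5.56]
45 [11.67 -5.95]
48 [12.43 -6.33]
```

```bash
python3 -c "
from bench import ctrl
s=ctrl.sense();print(s['clock'],s['wrist_force'],s['tool_pos']);print(ctrl.finish_job())"
```

```text
14.9 [-13.25010403  -2.05921647  16.44747225] [538.35749197 142.23746776  56.80354844]
the job is handed in; nothing more can be done
None
```

I loaded the orange vial and locked the carriage at the next hole. I handed the job in at 14.9 s with the gripper still holding the knob down; no verdict was reported.

- **Vial:** I took it from the middle rack hole and lowered it until it touched the bore floor. After release it stood upright, with its cap top at about 107 mm as expected.
- **Slide:** I raised the knob about 9 mm and slid the carriage about 44.6 mm. The pin went into the next hole.
- **Knob:** I pressed it down onto a hard stop, with about 17 N upward on the wrist. The picture shift fits 4 mm below rest.
- **Bystanders:** In the last picture the bottle had not moved. I last saw the blue and white vials standing just after gripping the orange one, and did not check them again.

**Checks that disagreed or failed:**
- The gripper height showed only about 2.5 mm of downward travel from where I first gripped the knob. That is right at the required limit. I went by the hard stop and the picture instead.
- An image match of the vial's travel failed because the gripper hid part of it, so the carriage position rests on the gripper's travel and the pin seating.
- A sideways wrist force of about 13 N remained at the end.

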